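# Square a carton into the measuring corner and record it

### The arm

A 6-joint arm with a two-finger parallel gripper is mounted at the origin on the work surface. World frame = base frame: x ahead of the robot, y to its left, z up, the work surface at z = 0. Lengths are in m, angles in rad, forces in N, time in s.
With the tool pointing down it reaches from about 0.375 to 0.9 m from the base axis. Payload 3.1 kg.
Tool frame: the origin (TCP) lies on the front face of the gripper's body, between the roots of the fingers; the fingertips stand 70 mm ahead of it and the grasp point (between the pads) lies 51 mm ahead of it; y points along the fingers, z is the direction in which the jaws open and shut, and the axes are right-handed (so a half turn about y gives the same grasp; the last joint's range is limited). The gripper opens to 87 mm and grips with 3 to 60 N. Pads are 19 mm wide; open, the fingers measure 117 mm over their backs; the gripper's body (75 mm by 190 mm) begins 51 mm behind the grasp point.
Start: joints at [0.972, 0.527, 1.433, -0, 1.181, -0.178], TCP at [0.255, 0.57, 0.292] pointing down, gripper open.
Joint ranges: [-3.08, 3.08], [-0.75, 2.2], [0.22, 2.44], [-1.43, 4.57], [0, 2.65], [-2.85, 2.85]. Speed limits (rad/s): [2.79, 2.79, 3.14, 3.14, 3.14, 3.14].

### API

Orientations are given as [roll, pitch, yaw] about the fixed x, y, z axes, in that order (R = Rz(yaw) Ry(pitch) Rx(roll)).
In Python, from rig import robot gives the robot as it stands. The module is installed in compiled form; this text tells all that it offers.
- The arm moves only by the shell command python3 -m crank 'ROWS'. ROWS is JSON, a list of rows, each a list of 5 numbers: the gripper command: -1 is shut, 1 is fully open, values between are in proportion, then the shift along the tool's x, y, z in cm, then the turn about the tool's y in rad. In form: [[gripper, x, y, z, spin], ...]. A call has 1 to 20 rows; each row shifts and turns the commanded pose from where the row before left it, along the tool's axes as they then stand; what a row does not reach is not made up. A row lasts 1/8 s, in which the tool goes at most 62.5 mm and 10.7 degrees, less where a joint would pass 70% of its speed; a pose out of reach is approached as far as the arm can. A call is refused whole if a number of a shift passes 6.25 or a number of a turn 0.188, either way. A call with a gripper value outside its range is refused whole. The fingers move at their own pace and stop on an object; the grip force is fixed at half the most. Time passes only in rows, so rows that do not move let the fingers close. It gives the time, the measured TCP pose, the force and the opening at its end, in the units of the state.
- robot.sense(): the state, without advancing time (a new reading comes with each control period).
- robot.read_camera(name): name is "scene" or "top" or "wrist"; returns (picture, depth): 384x512x3 uint8, blue, green, red; 384x512 float32, m along the optical axis (not along the pixel's ray), 0 where there is no reading.
- robot.camera_params(name): a dict with "mtx" (3x3 intrinsics, pixels), "extrinsics" (4x4, takes a point from camera to world coordinates). Camera axes: x right, y down, z forward; pixel columns grow to the right and rows downward; lengths in m; the calibration is good to about 2 mm. A picture is of the moment at which its call begins: read the wrist's pose just before it. camera_params takes no time and is no camera call; for the wrist camera it gives the pose at the moment of the call.
- robot.sign_off(): hands the job in, once; it reports no verdict.
Trained networks look in the newest picture that a camera, given by its name, has taken for a name from the list of things; names that differ only in an ending like _2 or _b are one class to them, and where a whole thing is asked for, a point or a joint stands for the part that bears it (a point fixed in the world has none). Each returns a list of dicts, best first, with "conf" (0 to 1); they miss things now and then, are a little off and sometimes report something else, mostly with a low value. They report only what shows in the picture. A call takes as long as a camera call.
- robot.silhouettes(camera, label): "pixels" (384x512 bool, what is visible of it) and "location" ([row, column] in pixels, amid what is visible of it).
The state is a dict: "t": time; "joints": joint angles; "qvel": joint speeds; "tau": joint torques, N m; "position": TCP position; "tcp_rot": TCP orientation; "wrist_force": force on the tool from outside, world axes, zero at the start; "moment": the same for the moment, N m; "gripper_width": finger opening in m.
Only numpy, scipy, OpenCV 4.12 (cv2) and the standard library are available. Lean on these libraries where they do the work, as an engineer would, in place of code of your own. Each camera call takes 0.05 s, during which the arm holds its last target.

### The job

Push the brown carton with the orange dot along the bench, without lifting or tipping it, into the corner of the measuring gauge until its long side is flush against the long back fence and its short end is flush against the short side fence. Then, with the carton seated there and not before, press the green button on the gauge fully down and let it come up again. Leave all other things on the bench where they are.

Things in the scene. Friction and masses are not known exactly. Their poses are not given: they have to be found in the camera images.
- carton_center (a point): Centre (30 mm up) of the carton to push: brown cardboard with an orange dot (18 mm) and a white label on top, 70 x 110 x 60 mm (its x, y, z), 0.25 to 0.5 kg. z is up, y along its long side. It starts in front of the back fence, 115 to 130 mm from home across it and 45 to 250 mm short of home along it, turned up to 0.35 rad from square.
- gauge: Fixed L of two aluminium fences, 12 mm thick, 40 mm high, on a flat green mat (no step). Origin: inner corner, bench height; z up. Back fence: inner face x = 0, 380 mm long along -y. Side fence: inner face y = 0, 170 mm long along -x. The carton's space is at -x (robot's side), -y. Carton home: centre at x -35, y -55 mm here, axes parallel, either way round.
- measure_top (a point): Centre of the top of the round green push button (28 mm across, black housing), pressed straight down. It stands on a grey console, 34 mm high, beyond the side fence (gauge y 12 to 86 mm, x -130 to -20 mm).
- measure (a joint): Travel of the green button in m: 0 up, 0.006 fully down; a spring brings it back; fully down takes 5 N.
- dark_carton_center (a point): Centre of a black carton, 70 x 100 x 50 mm (x, y, z), that stands in front of the back fence beside the brown one, 190 mm to its left or right more or less; the two may have swapped places. Between it and the back fence there is just room to slide the brown carton past. To be left alone.
- spare_carton_center (a point): Centre of a larger plain brown carton without dot or label, 90 x 120 x 75 mm, at the right. To be left alone.
- tape_roll: A roll of brown tape lying flat, 100 mm across, 48 mm high, origin at the centre of its underside, at the left. To be left alone.
- mug: A blue mug, 80 mm across, 90 mm high, origin at the centre of its underside, at the right. To be left alone.
- sander_pad: A blue round sander pad with a stub handle on top, 104 mm across, 46 mm high, origin at the centre of its underside, at the left. To be left alone.
- scanner: A hand scanner lying on the bench, grey head and black handle, 195 mm long, 50 mm high, origin on the underside where head and handle meet, at the right. To be left alone.

How it is judged:
By the outcome, as a careful person would: the job done as asked, in the order asked, and still so for the second after the job is handed in, with the robot touching nothing.
It also fails if it takes over 64 s, if anything falls off the work surface, if the arm or the gripper's body presses on something with over 40 N, if the wrist force passes 120 N, or if a joint passes its speed limit or range.

## Working session

There is one attempt and no reset: what is moved stays moved. The work goes in short steps, Python scripts to look and compute and a shell command to move; the robot and the scene stay as the last step left them, time stands still between calls to the robot, and variables do not carry over. Pictures are saved under pics/ and viewed, and the job is handed in when it is done.

```bash
mkdir -p pics; cat > h.py <<'E'
import numpy as np, cv2
from rig import robot
def P(name,depth,rows,cols):
    p=robot.camera_params(name);K=np.array(p["mtx"]);E=np.array(p["extrinsics"])
    z=depth[rows,cols]; c=np.stack([(cols-K[0,2])/K[0,0]*z,(rows-K[1,2])/K[1,1]*z,z,np.ones_like(z)])
    return (E@c)[:3].T, z>0
E
python3 - <<'E'
from h import *
s=robot.sense(); print({k:np.round(v,3).tolist() for k,v in s.items()})
for n in("scene","top"):
    i,d=robot.read_camera(n); cv2.imwrite(f"pics/{n}0.png",i)
    np.save(f"{n}0.npy",d)
    print(n,np.round(robot.camera_params(n)["extrinsics"],3).tolist())
for l in("carton_center","gauge","measure_top","dark_carton_center"):
    for r in robot.silhouettes("top",l)[:2]:
        rr,cc=np.nonzero(r["pixels"]); p,v=P("top",d,rr,cc); p=p[v]
        print(l,round(r["conf"],2),r["location"],len(rr),np.median(p,0).round(3),p[:,2].max().round(3))
E
```

```text
{'t': 0.0, 'joints': [0.971, 0.528, 1.434, -0.0, 1.181, -0.179], 'qvel': [0.002, 0.001, -0.001, 0.0, -0.002, -0.0], 'tau': [0.002, -44.004, -17.66, 0.063, 0.058, -0.0], 'position': [0.255, 0.57, 0.291], 'tcp_rot': [-1.573, 0.0, -0.421], 'wrist_force': [0.342, -0.422, 0.387], 'moment': [-0.067, -0.027, -0.031], 'gripper_width': 0.087}
scene [[-0.279, 0.753, -0.596, 1.238], [0.96, 0.221, -0.171, 0.201], [0.003, -0.62, -0.784, 0.994], [0.0, 0.0, 0.0, 1.0]]
top [[0.018, -0.993, 0.12, 0.35], [-1.0, -0.017, 0.002, -0.007], [0.0, -0.12, -0.993, 1.381], [0.0, 0.0, 0.0, 1.0]]
carton_center 0.64 [188.8, 313.0] 798 [ 0.541 -0.183  0.06 ] 0.07
gauge 0.79 [159.0, 272.3] 6734 [ 0.63  -0.046  0.002] 0.066
measure_top 0.53 [155.1, 128.5] 730 [0.638 0.42  0.031] 0.052
dark_carton_center 0.8 [187.4, 258.6] 703 [ 0.541 -0.002  0.051] 0.059
```

View pics/top0.png

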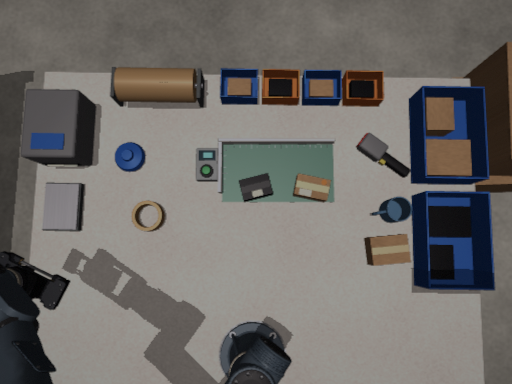

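View pics/scene0.png

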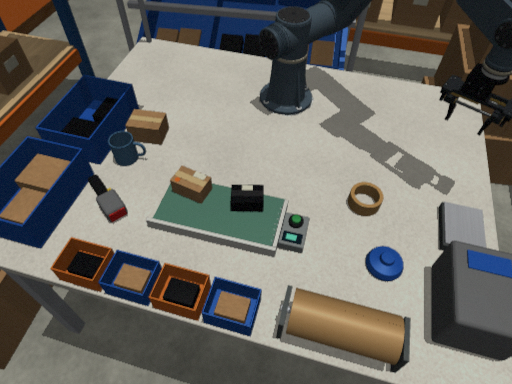

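```bash
python3 - <<'E'
from h import *
i=cv2.imread("pics/top0.png"); c=i[125:215,185:345]; cv2.imwrite("pics/crop0.png",cv2.resize(c,None,fx=5,fy=5,interpolation=cv2.INTER_CUBIC))
d=np.load("top0.npy")
rr,cc=np.mgrid[125:215,185:345]; rr=rr.ravel();cc=cc.ravel()
p,v=P("top",d,rr,cc)
z=p[:,2]
hz,e=np.histogram(z,bins=np.arange(-0.01,0.09,0.005)); print(dict(zip(e.round(3),hz)))
import sys
zi=(z.reshape(90,160)*1000).round().astype(int)
print("back fence rows"); 
for k in (40,60,80,100,120,140): print(k+185, zi[10:26,k])
print("side fence cols, row165:", zi[40,5:50], zi[50,5:50])
def rect(m,n):
    q=p[m][:,:2].astype(np.float32); r=cv2.minAreaRect(q*1000); print(n,len(q),np.round(r[0],1),np.round(r[1],1),round(r[2],1), q.mean(0))
x,y=p[:,0],p[:,1]
rect((z>.055)&(z<.066)&(y<-.1)&(x<.62),"brown")
rect((z>.044)&(z<.057)&(y>-.07)&(y<.07)&(x<.62),"dark")
E
```

```text
{np.float64(-0.01): np.int64(241), np.float64(-0.005): np.int64(3983), np.float64(0.0): np.int64(6061), np.float64(0.005): np.int64(926), np.float64(0.01): np.int64(98), np.float64(0.015): np.int64(77), np.float64(0.02): np.int64(33), np.float64(0.025): np.int64(110), np.float64(0.03): np.int64(336), np.float64(0.035): np.int64(524), np.float64(0.04): np.int64(412), np.float64(0.045): np.int64(310), np.float64(0.05): np.int64(439), np.float64(0.055): np.int64(334), np.float64(0.06): np.int64(421), np.float64(0.065): np.int64(30), np.float64(0.07): np.int64(0), np.float64(0.075): np.int64(0), np.float64(0.08): np.int64(0)}
back fence rows
225 [-3 -1  0 41 44 38 37 32 15 -2  6  6  4  2 -3  6]
245 [   1    5    4   39   48   41 1381   26   15    2    3    2    3    1
    2    7]
265 [-6  2  8 39 41 41 38 28 14 -2  0  4  5  3  0  1]
285 [ 1  1 -2 45 38 38 40 26 16 -4  6  1 -2  4  2  1]
305 [ 4  4  2 39 46 38 44 29 15  3  0  0  0  4  3 -2]
325 [-2 -4  0 44 41 40 35 26 14 -1  6 -6 -1  1  0  1]
side fence cols, row165: [ 3  6 -1  0  2 -2 35 36 36 34 37 33 38 43 46 48 41 51 47 51 29 34 32 34
 34 36 33 33 47 40 38 41 15  0  0  6  3  3  5 -3  1  2  3 -2  2] [ 0  2 -2  4  0  0 35 39 38 36 35 34 47 45 46 44 43 46 52 49 51 45 32 31
 31 33 31 37 45 41 37 42 10  1 -2  3 -1  4 -4  3  0  0  0  4  3]
brown 696 [ 544.7 -187.4] [109.9  71. ] 79.2 [ 0.5438014  -0.18731755]
dark 633 [542.9  -2.9] [71.  99.3] 15.2 [ 0.5424869  -0.00286812]
```

View pics/crop0.png

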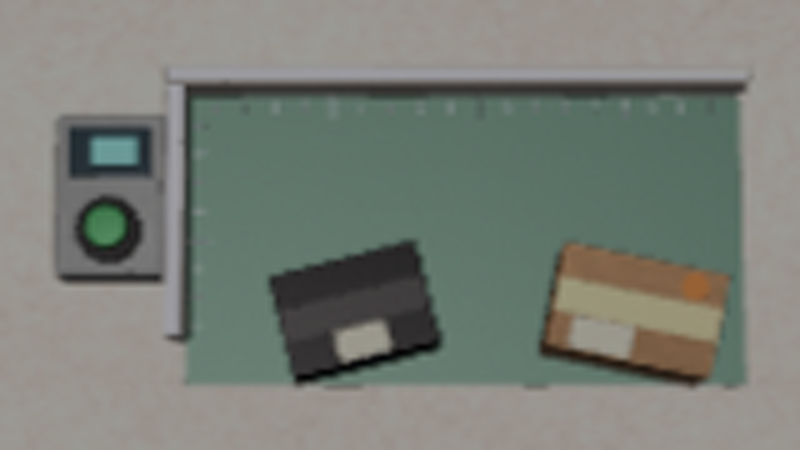

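```bash
python3 - <<'E'
from h import *
d=np.load("top0.npy"); i=cv2.imread("pics/top0.png")
rr,cc=np.mgrid[125:215,185:345]; rr=rr.ravel();cc=cc.ravel()
p,v=P("top",d,rr,cc); x,y,z=p.T
m=(z>.036)&(z<.05)&(rr<143)&(cc>221)
for c in range(222,335,16): 
    k=m&(abs(cc-c)<3); print(c,p[k][:,:2].mean(0).round(4), x[k].min().round(4),x[k].max().round(4))
f=np.polyfit(y[m],x[m],1); print("back",f,y[m].min(),y[m].max(),x[m].mean())
# front face points mid-height
k=(z>.008)&(z<.032)&(rr<145)&(cc>224)&(cc<330); f=np.polyfit(y[k],x[k],1); print("face",f, f[1], k.sum())
m=(z>.036)&(z<.05)&(cc>216)&(cc<223)&(rr>145)&(rr<195)
f=np.polyfit(x[m],y[m],1); print("side",f,x[m].min(),x[m].max())
for r in range(146,194,8):
    k=m&(abs(rr-r)<4); print(r,p[k][:,:2].mean(0).round(4), y[k].min().round(4),y[k].max().round(4))
b=i[rr,cc].astype(int); g=(b[:,1]>b[:,0]+25)&(b[:,1]>b[:,2]+25)&(cc<217)
print("button",g.sum(),p[g].mean(0),np.ptp(p[g],axis=0),p[g][:,2].max())
E
```

```text
222 [0.7014 0.1096] 0.6949 0.7077
238 [0.703  0.0597] 0.6968 0.7081
254 [0.7032 0.0057] 0.6959 0.71
270 [ 0.7045 -0.0477] 0.6984 0.7099
286 [ 0.7055 -0.1008] 0.6996 0.7116
302 [ 0.7063 -0.1549] 0.7005 0.712
318 [ 0.7078 -0.2085] 0.7018 0.7129
334 [ 0.7084 -0.2587] 0.703 0.7139
back [-0.01720549  0.70368474] -0.2625956308200766 0.11349104713644885 0.7049612198603452
face [-0.01745701  0.70031387] 0.7003138732548402 207
side [0.03023964 0.10057906] 0.5270084509087805 0.6795658929291715
146 [0.6739 0.1211] 0.1153 0.129
154 [0.6525 0.1204] 0.1146 0.1287
162 [0.6246 0.119 ] 0.1139 0.1247
170 [0.5975 0.1193] 0.113 0.1272
178 [0.5712 0.118 ] 0.1123 0.1267
186 [0.5442 0.1169] 0.1118 0.1223
button 53 [0.59530568 0.16259065 0.0559122 ] [0.02487351 0.02496701 0.01821457] 0.06380898556199877
```

```bash
python3 -m crank '[[1,0,0,0,-0.146],[1,0,0,0,-0.146],[1,0,0,0,-0.146],[0,4.5,0,-4,0],[0,4.5,0,-4,0],[0,4.5,0,-4,0],[0,4.5,0,-4,0],[0,0,0,-6,0],[0,0,0,-6,0],[0,0,0,-6,0],[0,0,0,-6,0],[0,0,0,-6,0],[0,0,0,-6,0],[0,0,0,-6,0],[0,0,0,-6,0],[0,0,0,-6,0],[0,0,0,-6,0]]'; python3 -m crank '[[0,0,0,0,0],[0,0,0,0,0]]'
```

```text
t: 2.42
position: [0.4481, -0.1884, 0.2925]
tcp_rot: [-1.571, -0.001, 0.017]
wrist_force: [0.6, 0.3, -0.0]
gripper_width: 0.0432
t: 2.68
position: [0.4478, -0.1859, 0.292]
tcp_rot: [-1.569, 0.001, 0.016]
wrist_force: [0.2, 0.1, 0.3]
gripper_width: 0.0434
```

```bash
python3 -m crank '[[0.5,0,5,0,0],[0.5,0,5,0,0],[0.5,0,5,0,0],[0.5,0,4,0,0],[0.5,0,1.7,0,0],[0.5,0,0,0,0]]' && python3 - <<'E'
from h import *
i,d=robot.read_camera("wrist"); cv2.imwrite("pics/w1.png",i)
i,d=robot.read_camera("top"); cv2.imwrite("pics/t1.png",cv2.resize(i[115:265,180:380],None,fx=4,fy=4,interpolation=cv2.INTER_CUBIC))
E
```

```text
t: 3.42
position: [0.4477, -0.184, 0.0843]
tcp_rot: [-1.568, 0.003, 0.02]
wrist_force: [0.4, -0.0, -0.6]
gripper_width: 0.0657
```

View pics/w1.png

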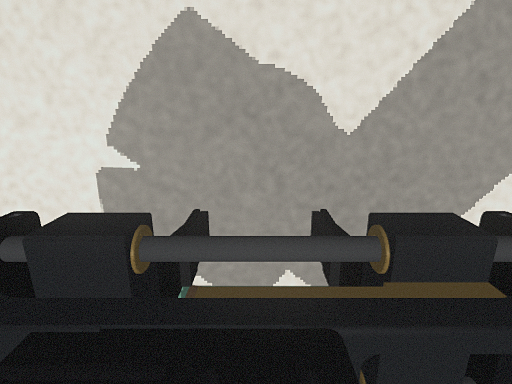

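View pics/t1.png

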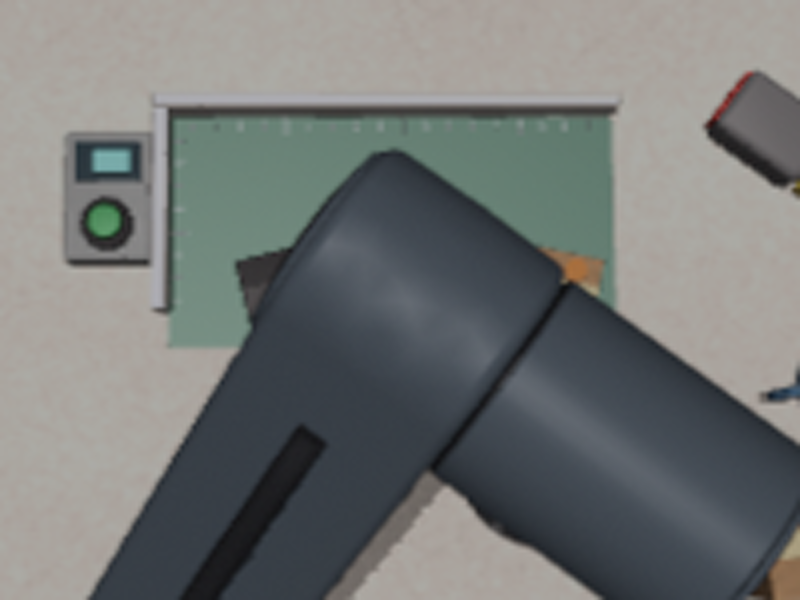

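```bash
python3 -m crank '[[0.5,1.5,0,0,0],[0.5,1.5,0,0,0],[0.5,1,0,0,0],[0.5,1,0,0,0]]'; python3 -m crank '[[0.5,1,0,0,0],[0.5,1,0,0,0],[0.5,1,0,0,0],[0.5,1,0,0,0]]';python3 -m crank '[[0.5,1,0,0,0],[0.5,1,0,0,0],[0.5,1,0,0,0],[0.5,1,0,0,0],[0.5,0.7,0,0,0]]'; python3 -m crank '[[0.5,0,0,0,0]]'
```

```text
t: 4.03
position: [0.4986, -0.1853, 0.0854]
tcp_rot: [-1.57, 0.001, 0.017]
wrist_force: [-2.0, -1.3, -0.6]
gripper_width: 0.0657
t: 4.53
position: [0.5385, -0.1845, 0.0851]
tcp_rot: [-1.57, 0.001, 0.017]
wrist_force: [-2.8, 0.1, -0.2]
gripper_width: 0.0652
t: 5.15
position: [0.5861, -0.184, 0.0852]
tcp_rot: [-1.571, -0.0, 0.017]
wrist_force: [-2.4, -0.0, 1.3]
gripper_width: 0.0649
t: 5.28
position: [0.5867, -0.1842, 0.0855]
tcp_rot: [-1.572, -0.003, 0.017]
wrist_force: [-0.1, -0.4, 0.0]
gripper_width: 0.0651
```

```bash
python3 -m crank '[[0.5,0.8,0,0,0],[0.5,0.8,0,0,0],[0.5,0.6,0,0,0]]'; for k in 1 ; do python3 -m crank '[[0.5,0.4,0,0,0]]'; python3 -m crank '[[0.5,0.3,0,0,0]]'; python3 -m crank '[[0.5,0.3,0,0,0]]';  done
```

```text
t: 5.65
position: [0.6077, -0.1836, 0.0853]
tcp_rot: [-1.571, 0.0, 0.017]
wrist_force: [-4.8, 0.7, 2.3]
gripper_width: 0.0653
t: 5.78
position: [0.6115, -0.1835, 0.0853]
tcp_rot: [-1.571, 0.001, 0.017]
wrist_force: [-3.8, -0.1, 2.8]
gripper_width: 0.0652
t: 5.9
position: [0.6143, -0.1834, 0.0854]
tcp_rot: [-1.571, 0.001, 0.017]
wrist_force: [-3.4, -0.1, 3.3]
gripper_width: 0.0654
t: 6.02
position: [0.6172, -0.1833, 0.0854]
tcp_rot: [-1.571, 0.0, 0.017]
wrist_force: [-3.9, -0.4, 2.7]
gripper_width: 0.0653
```

```bash
python3 -m crank '[[0.5,0.2,0,0,0]]'; python3 -m crank '[[0.5,0.2,0,0,0]]'; python3 -m crank '[[0.5,0.2,0,0,0]]'; python3 -m crank '[[0.5,0.1,0,0,0]]'
```

```text
t: 6.15
position: [0.6193, -0.1834, 0.0853]
tcp_rot: [-1.571, 0.0, 0.017]
wrist_force: [-4.3, -0.0, 3.2]
gripper_width: 0.0656
t: 6.28
position: [0.6209, -0.1833, 0.0853]
tcp_rot: [-1.571, 0.001, 0.018]
wrist_force: [-8.0, -0.7, 4.3]
gripper_width: 0.0648
t: 6.4
position: [0.6211, -0.1833, 0.0853]
tcp_rot: [-1.57, 0.006, 0.018]
wrist_force: [-12.5, -2.3, 8.6]
gripper_width: 0.0655
t: 6.52
position: [0.6212, -0.1834, 0.0853]
tcp_rot: [-1.57, 0.008, 0.018]
wrist_force: [-12.5, -2.5, 8.1]
gripper_width: 0.065
```

```bash
python3 -m crank '[[0.5,-2,0,0,0],[0.5,-3,0,0,0],[0.5,-3,-4,0,0],[0.5,0,-6,0,0],[0.5,0,-6,0,0],[-0.3,0,0,-5,0],[-0.3,3,0,-5,0],[-0.3,0,0,0,0.1745],[-0.3,0,0,0,0.1745],[-0.3,0,0,0,0.1745],[-0.3,0,0,0,0.1745],[-0.3,0,0,0,0.1745],[-0.3,0,0,0,0.1745],[-0.3,0,0,0,0.1745],[-0.3,0,0,0,0.1745],[-0.3,0,0,0,0.1745],[-0.3,0,0,0,0]]' && python3 - <<'E'
from h import *
for n in("wrist","top","scene"):
    i,d=robot.read_camera(n); cv2.imwrite(f"pics/{n}2.png",i); np.save(n+"2.npy",d)
    if n=="wrist": E=robot.camera_params(n); print(np.round(E["extrinsics"],3).tolist()); np.save("wE2.npy",E["extrinsics"])
print(robot.sense()["joints"],robot.sense()["position"])
E
```

```text
t: 8.65
position: [0.5772, -0.2846, 0.2455]
tcp_rot: [-1.568, -0.001, -1.551]
wrist_force: [0.1, -0.2, 0.1]
gripper_width: 0.0309
[[1.0, 0.019, 0.008, 0.575], [0.02, -0.965, -0.263, -0.214], [0.002, 0.263, -0.965, 0.338], [0.0, 0.0, 0.0, 1.0]]
[-6.31746676e-01  6.03295034e-01  1.43140942e+00  3.40159003e-04
  1.10543325e+00 -6.51666465e-01] [ 0.5765829  -0.28430379  0.24533331]
```

View pics/wrist2.png

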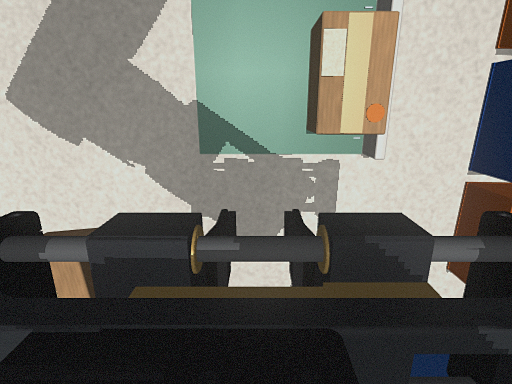

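View pics/scene2.png

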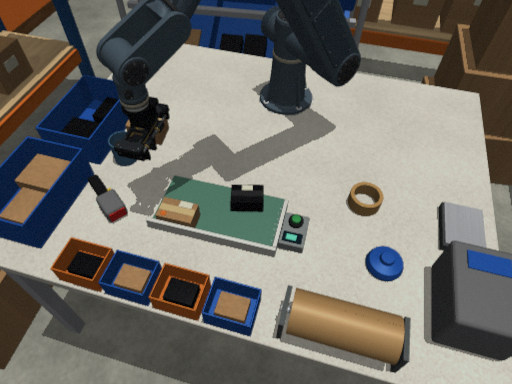

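View pics/top2.png

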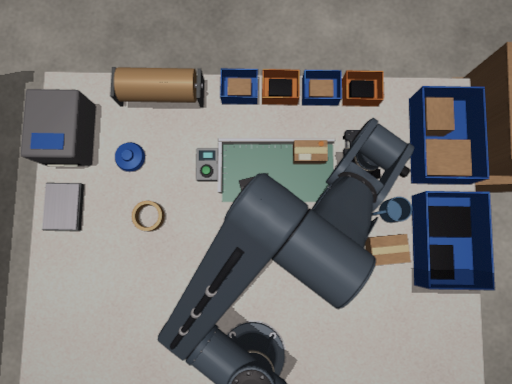

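```bash
cat >> h.py <<'E'
def PE(depth,rows,cols,E,K):
    z=depth[rows,cols]; c=np.stack([(cols-K[0,2])/K[0,0]*z,(rows-K[1,2])/K[1,1]*z,z,np.ones_like(z)])
    return (E@c)[:3].T
def rect(q,n):
    r=cv2.minAreaRect((q[:,:2]*1000).astype(np.float32)); print(n,len(q),np.round(r[0],1),np.round(r[1],1),round(r[2],2))
E
python3 - <<'E'
from h import *
K=np.array(robot.camera_params("wrist")["mtx"]); E=np.load("wE2.npy"); d=np.load("wrist2.npy")
rr,cc=np.mgrid[0:200,0:512]; rr=rr.ravel();cc=cc.ravel(); p=PE(d,rr,cc,E,K); 
m=(p[:,2]>.054)&(p[:,2]<.066)&(cc>290)&(cc<420); rect(p[m],"carton top wrist")
m=(p[:,2]>.035)&(p[:,2]<.045)&(cc>370)&(cc<420); rect(p[m],"fence")
d=np.load("top2.npy"); rr,cc=np.mgrid[135:175,285:335]; rr=rr.ravel();cc=cc.ravel();p,_=P("top",d,rr,cc); m=(p[:,2]>.054)&(p[:,2]<.067); rect(p[m],"carton top")
rr,cc=np.mgrid[125:185,335:415]; rr=rr.ravel();cc=cc.ravel();p,_=P("top",np.load("top0.npy"),rr,cc); m=(p[:,2]>.02)&(p[:,1]<-.3); rect(p[m],"scanner"); print(p[m][:,1].max())
E
```

```text
carton top wrist 9172 [ 666.2 -181.8] [ 70.3 109.7] 1.11
fence 800 [ 707.3 -187.5] [ 12.6 154.3] 1.09
carton top 695 [ 665.9 -181.5] [ 71.  109.9] 0.82
scanner 982 [ 669.4 -438.4] [189.7 195.7] 89.87
-0.3435541802788924
```

```bash
python3 -m crank '[[-0.3,0,0,4.2,0],[-0.3,-1.7,0,4.2,0],[-0.3,0,0,0,0]]'; python3 -m crank '[[-0.3,0,5,0,0],[-0.3,0,5,0,0],[-0.3,0,4,0,0],[-0.3,0,2,0,0],[-0.3,0,0,0,0]]'
```

```text
t: 9.18
position: [0.6624, -0.2643, 0.2451]
tcp_rot: [-1.568, -0.001, -1.549]
wrist_force: [0.0, 0.4, 0.1]
gripper_width: 0.0304
t: 9.8
position: [0.6587, -0.2656, 0.084]
tcp_rot: [-1.573, 0.001, -1.553]
wrist_force: [0.9, -0.3, 0.2]
gripper_width: 0.0306
```

```bash
python3 -m crank '[[-0.3,-1,0,0,0],[-0.3,-1,0,0,0],[-0.3,-1,0,0,0],[-0.3,-1,0,0,0]]'; python3 -m crank '[[-0.3,-1,0,0,0],[-0.3,-1,0,0,0],[-0.3,-1,0,0,0],[-0.3,-1,0,0,0],[-0.3,-1,0,0,0],[-0.3,-1,0,0,0]]';python3 -m crank '[[-0.3,-1,0,0,0],[-0.3,-1,0,0,0],[-0.3,-1,0,0,0],[-0.3,-1,0,0,0],[-0.3,-1,0,0,0],[-0.3,-1,0,0,0],[-0.3,0,0,0,0]]'
python3 - <<'E'
from h import *
i,d=robot.read_camera("scene"); cv2.imwrite("pics/s3.png",cv2.resize(i[150:280,120:330],None,fx=3.5,fy=3.5))
E
```

```text
t: 10.3
position: [0.6601, -0.2265, 0.0873]
tcp_rot: [-1.567, -0.004, -1.553]
wrist_force: [0.0, -4.8, 2.6]
gripper_width: 0.0304
t: 11.05
position: [0.6578, -0.165, 0.0851]
tcp_rot: [-1.571, 0.0, -1.553]
wrist_force: [-0.9, -3.5, 3.6]
gripper_width: 0.0302
t: 11.92
position: [0.6562, -0.1037, 0.0847]
tcp_rot: [-1.573, 0.002, -1.553]
wrist_force: [-0.3, -0.9, 0.5]
gripper_width: 0.0305
```

View pics/s3.png

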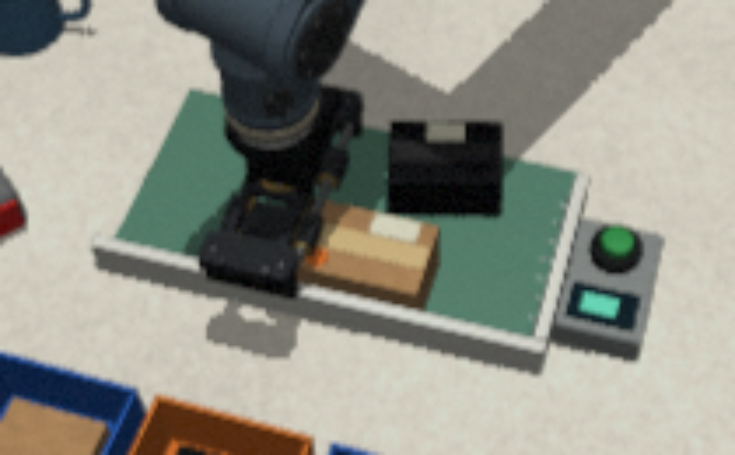

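```bash
python3 -m crank '[[-0.3,-1,0,0,0],[-0.3,-1,0,0,0],[-0.3,-1,0,0,0],[-0.3,-1,0,0,0],[-0.3,-1,0,0,0],[-0.3,-1,0,0,0],[-0.3,-1,0,0,0]]'; python3 -m crank '[[-0.3,-0.6,0,0,0],[-0.3,-0.4,0,0,0]]'; python3 -m crank '[[-0.3,-0.3,0,0,0]]'; python3 -m crank '[[-0.3,-0.3,0,0,0]]'
```

```text
t: 12.85
position: [0.6556, -0.035, 0.0853]
tcp_rot: [-1.571, 0.0, -1.553]
wrist_force: [0.2, -1.7, -1.4]
gripper_width: 0.0305
t: 13.1
position: [0.6555, -0.0253, 0.0853]
tcp_rot: [-1.571, -0.0, -1.553]
wrist_force: [-0.3, -2.2, -0.6]
gripper_width: 0.0304
t: 13.22
position: [0.6555, -0.0226, 0.0853]
tcp_rot: [-1.571, -0.0, -1.553]
wrist_force: [0.4, -2.0, -1.0]
gripper_width: 0.0303
t: 13.35
position: [0.6554, -0.0198, 0.0853]
tcp_rot: [-1.571, -0.0, -1.554]
wrist_force: [0.1, -3.2, -1.1]
gripper_width: 0.0302
```

```bash
python3 -m crank '[[-0.3,-0.4,0,0,0],[-0.3,-0.3,0,0,0]]'; for k in 1; do python3 -m crank '[[-0.3,-0.2,0,0,0]]'; python3 -m crank '[[-0.3,-0.2,0,0,0]]'; python3 -m crank '[[-0.3,-0.2,0,0,0]]'; done
```

```text
t: 13.6
position: [0.6553, -0.0126, 0.0853]
tcp_rot: [-1.571, -0.0, -1.553]
wrist_force: [-0.3, -1.6, -1.1]
gripper_width: 0.0307
t: 13.72
position: [0.6553, -0.0105, 0.0853]
tcp_rot: [-1.571, -0.0, -1.553]
wrist_force: [-1.2, -1.4, 0.3]
gripper_width: 0.0304
t: 13.85
position: [0.6552, -0.0087, 0.0853]
tcp_rot: [-1.571, -0.0, -1.553]
wrist_force: [0.2, -2.4, -1.4]
gripper_width: 0.0303
t: 13.98
position: [0.6552, -0.0067, 0.0853]
tcp_rot: [-1.571, -0.0, -1.553]
wrist_force: [0.6, -2.5, -0.1]
gripper_width: 0.0305
```

```bash
python3 -m crank '[[-0.3,-0.2,0,0,0]]'; python3 -m crank '[[-0.3,-0.2,0,0,0]]'; python3 -m crank '[[-0.3,-0.15,0,0,0]]'; python3 -m crank '[[-0.3,-0.1,0,0,0]]'
```

```text
t: 14.1
position: [0.6553, -0.0063, 0.0854]
tcp_rot: [-1.571, -0.003, -1.552]
wrist_force: [-1.1, -11.9, -0.1]
gripper_width: 0.0306
t: 14.22
position: [0.6554, -0.0061, 0.0856]
tcp_rot: [-1.571, -0.006, -1.551]
wrist_force: [-1.7, -17.1, 0.5]
gripper_width: 0.0305
t: 14.35
position: [0.6554, -0.0061, 0.0857]
tcp_rot: [-1.571, -0.008, -1.551]
wrist_force: [-2.4, -20.0, 0.1]
gripper_width: 0.0309
t: 14.48
position: [0.6554, -0.006, 0.0858]
tcp_rot: [-1.571, -0.009, -1.551]
wrist_force: [-2.0, -21.4, 1.3]
gripper_width: 0.0304
```

```bash
python3 -m crank '[[-0.3,1.5,0,0,0],[-0.3,3,0,0,0],[-0.3,2,-5,0,0],[-0.3,2,-5,0,0],[-0.3,2,-5,0,0],[-0.3,0,0,0,0]]' && python3 - <<'E'
from h import *
robot.sense()
i,d=robot.read_camera("wrist"); cv2.imwrite("pics/w4.png",i); c=robot.camera_params("wrist");K=np.array(c["mtx"]);E=np.array(c["extrinsics"]);np.save("w4.npy",d);np.save("wE4.npy",E)
rr,cc=np.mgrid[0:200,0:512]; rr=rr.ravel();cc=cc.ravel(); p=PE(d,rr,cc,E,K); x,y,z=p.T
rect(p[(z>.054)&(z<.066)&(x>.58)&(y>-.04)],"carton")
rect(p[(z>.044)&(z<.054)&(x<.61)&(y<.08)],"dark")
m=(z>.034)&(z<.045)&(x>.69); rect(p[m],"back")
i,d=robot.read_camera("scene"); cv2.imwrite("pics/s4.png",cv2.resize(i[150:280,120:330],None,fx=3.5,fy=3.5))
E
```

```text
t: 15.22
position: [0.6597, -0.1069, 0.2408]
tcp_rot: [-1.56, -0.003, -1.555]
wrist_force: [0.4, -0.1, -0.6]
gripper_width: 0.0305
carton 6522 [759.2   9. ] [268.3 100.4] 1.18
dark 8225 [541.   -0.6] [ 70.5 100.4] 15.42
back 8060 [812.5 -32.3] [241.5 198.5] 1.18
```

View pics/w4.png

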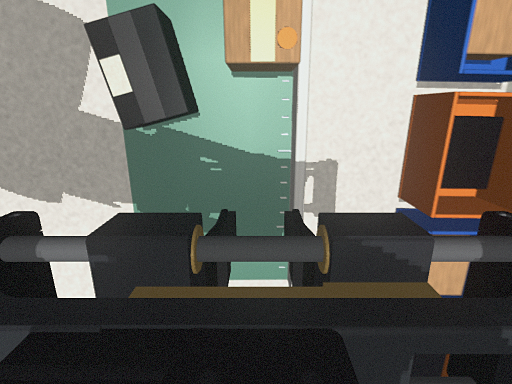

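View pics/s4.png

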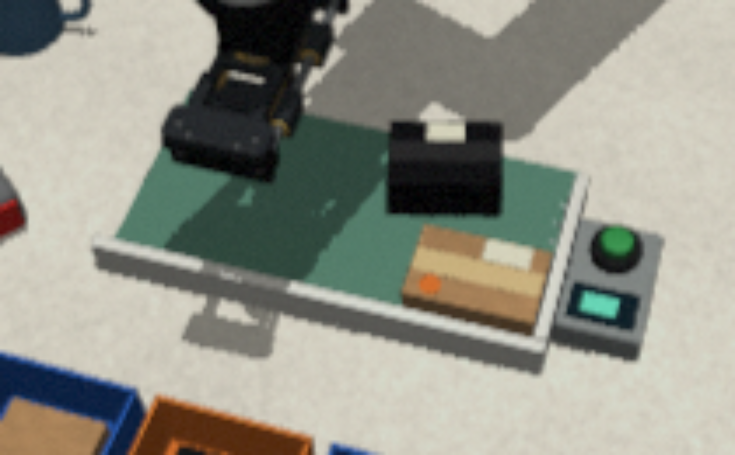

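```bash
python3 -m crank '[[-0.6,-4,-4,0,0],[-1,-5,-2,0,0],[-1,-4,0,-3,0],[-1,0,0,0,0],[-1,0,0,0,0]]' && python3 - <<'E'
from h import *
robot.sense()
i,d=robot.read_camera("wrist"); cv2.imwrite("pics/w5.png",i); c=robot.camera_params("wrist");K=np.array(c["mtx"]);E=np.array(c["extrinsics"]);np.save("w5.npy",d);np.save("wE5.npy",E)
rr,cc=np.mgrid[0:200,0:512]; rr=rr.ravel();cc=cc.ravel(); p=PE(d,rr,cc,E,K); x,y,z=p.T
b=i[rr,cc].astype(int)
top=(z>.056)&(z<.065)&(x>.61)&(x<.705)&(y>-.02)&(y<.125); rect(p[top],"carton")
for x0 in(.635,.65,.665,.68,.69):
    m=top&(abs(x-x0)<.003); print("carton y range",x0,y[m].min().round(4),y[m].max().round(4))
for y0 in(.015,.03,.06,.09,.105):
    m=top&(abs(y-y0)<.003); print("carton x range",y0,x[m].min().round(4),x[m].max().round(4))
    m=(z>.035)&(z<.046)&(abs(y-y0)<.003)&(x>.68)&(x<.73);
    if m.any(): print("  back fence",x[m].min().round(4),x[m].max().round(4))
for x0 in(.54,.58,.61,.64,.67):
    m=(z>.035)&(z<.046)&(abs(x-x0)<.003)&(y>.10)&(y<.14)
    if m.any(): print("  side fence",x0,y[m].min().round(4),np.percentile(y[m],98).round(4))
g=(b[:,1]>b[:,0]+25)&(b[:,1]>b[:,2]+25)&(y>.12)&(z>.042); 
if g.any():
  rect(p[g],"button"); print(np.median(z[g]),np.percentile(z[g],95))
E
```

```text
t: 15.95
position: [0.6241, 0.025, 0.2936]
tcp_rot: [-1.573, 0.0, -1.552]
wrist_force: [-0.1, 0.2, -0.1]
gripper_width: 0.0006
carton 5474 [662.8  57.7] [ 70.1 108.6] 1.03
carton y range 0.635 0.003 0.1114
carton y range 0.65 0.0033 0.1117
carton y range 0.665 0.0034 0.112
carton y range 0.68 0.0038 0.1122
carton y range 0.69 0.0042 0.1124
carton x range 0.015 0.6286 0.6971
  back fence 0.7025 0.711
carton x range 0.03 0.6283 0.6974
  back fence 0.7025 0.7107
carton x range 0.06 0.6276 0.6978
  back fence 0.7024 0.7094
carton x range 0.09 0.6281 0.6963
  back fence 0.7016 0.7097
carton x range 0.105 0.6278 0.6963
  back fence 0.7016 0.7096
  side fence 0.54 0.1109 0.1221
  side fence 0.58 0.1116 0.1312
  side fence 0.61 0.112 0.1324
  side fence 0.64 0.1135 0.1399
  side fence 0.67 0.1141 0.1354
button 508 [597.4 161. ] [26.8 26.4] 28.05
0.05583367777817094 0.057132093425144484
```

View pics/w5.png

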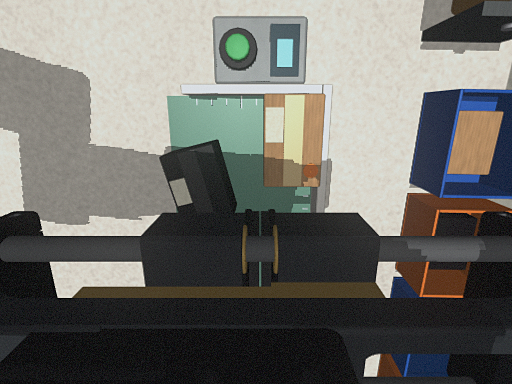

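```bash
python3 -m crank '[[-1,-3.3,0,-2.6,0],[-1,0,5,0,0],[-1,0,5,0,0],[-1,0,0,0,0]]' && python3 -m crank '[[-1,0,5,0,0],[-1,0,3.5,0,0],[-1,0,2,0,0],[-1,0,0,0,0]]' && python3 -m crank '[[-1,0,0,0.4,0],[-1,0,0,0.4,0]]'
```

```text
t: 16.5
position: [0.5958, 0.056, 0.1909]
tcp_rot: [-1.581, 0.001, -1.555]
wrist_force: [-0.7, -0.9, 0.0]
gripper_width: 0.0004
t: 17.0
position: [0.5989, 0.056, 0.0903]
tcp_rot: [-1.571, 0.0, -1.554]
wrist_force: [-0.4, 0.7, 1.0]
gripper_width: 0.0004
t: 17.25
position: [0.6077, 0.0567, 0.0921]
tcp_rot: [-1.567, -0.0, -1.554]
wrist_force: [-0.8, 1.2, -0.6]
gripper_width: 0.0002
```

```bash
for k in 1; do python3 -m crank '[[-1,0,0,0.2,0]]';python3 -m crank '[[-1,0,0,0.2,0]]';python3 -m crank '[[-1,0,0,0.2,0]]';python3 -m crank '[[-1,0,0,0.15,0]]'; done | grep -v -e tcp -e grip
```

```text
t: 17.38
position: [0.6092, 0.0569, 0.0915]
wrist_force: [0.1, 0.1, -0.1]
t: 17.5
position: [0.6104, 0.0571, 0.0908]
wrist_force: [-0.5, 0.2, 0.4]
t: 17.62
position: [0.6121, 0.0571, 0.0904]
wrist_force: [-0.4, -0.3, 0.1]
t: 17.75
position: [0.6136, 0.0571, 0.0902]
wrist_force: [0.1, 0.1, 0.6]
```

```bash
for k in 1; do python3 -m crank '[[-1,0,0,0.15,0]]';python3 -m crank '[[-1,0,0,0.15,0]]';python3 -m crank '[[-1,0,0,0.15,0]]';python3 -m crank '[[-1,0,0,0.15,0]]'; done | grep -v -e tcp -e grip
```

```text
t: 17.88
position: [0.6141, 0.0571, 0.0901]
wrist_force: [-3.3, -0.6, 3.9]
t: 18.0
position: [0.6146, 0.0572, 0.0901]
wrist_force: [-4.5, -0.0, 4.1]
t: 18.12
position: [0.6149, 0.0572, 0.0901]
wrist_force: [-9.4, -1.5, 8.2]
t: 18.25
position: [0.615, 0.0572, 0.0901]
wrist_force: [-11.3, -2.2, 10.7]
```

```bash
python3 -m crank '[[-1,0,0,-0.8,0],[-1,0,0,-0.8,0],[-1,0,-4,0,0],[-1,0,-5,0,0],[-1,-4,-3,0,0],[-1,0,0,0,0],[-1,0,0,0,0]]'; python3 - <<'E'
from h import *
robot.sense()
i,d=robot.read_camera("wrist"); cv2.imwrite("pics/w6.png",i); c=robot.camera_params("wrist");K=np.array(c["mtx"]);E=np.array(c["extrinsics"])
rr,cc=np.mgrid[0:205,0:512]; rr=rr.ravel();cc=cc.ravel(); p=PE(d,rr,cc,E,K); x,y,z=p.T; b=i[rr,cc].astype(int)
g=(b[:,1]>b[:,0]+25)&(b[:,1]>b[:,2]+25)&(y>.12)&(z>.042)
rect(p[g],"button"); print(np.median(z[g])); cx,cy=np.median(x[g]),np.median(y[g])
r=np.hypot(x-.597,y-.1615)
for a in range(0,30,2):
    m=(r>=a/1000)&(r<(a+2)/1000); print(a,m.sum(),(np.percentile(z[m],[10,50,90]).round(4) if m.any() else ''))
E
```

```text
t: 19.12
position: [0.6024, 0.0968, 0.2097]
tcp_rot: [-1.571, -0.0, -1.553]
wrist_force: [0.2, -0.8, 0.4]
gripper_width: 0.0004
button 758 [595.4 161.2] [25.4 26.4] 1.02
0.054955120894064985
0 17 [0.0542 0.0554 0.0559]
2 53 [0.0544 0.0553 0.0562]
4 84 [0.0543 0.0552 0.0561]
6 546 [0.055  0.3012 0.3012]
8 157 [0.0543 0.0552 0.0562]
10 181 [0.0538 0.0548 0.0558]
12 189 [0.0449 0.0539 0.0554]
14 217 [0.0444 0.0455 0.0538]
16 265 [0.0443 0.0451 0.046 ]
18 294 [0.0442 0.0451 0.0461]
20 256 [0.0332 0.0447 0.0458]
22 260 [0.0324 0.0335 0.0446]
24 346 [0.0322 0.0332 0.0341]
26 390 [0.0323 0.0333 0.0341]
28 413 [0.0322 0.0332 0.0342]
```

View pics/w6.png

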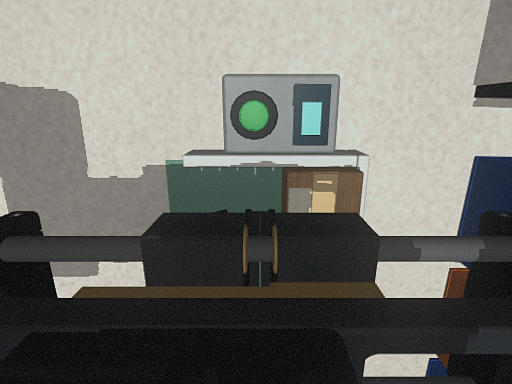

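```bash
python3 -m crank '[[-1,-3.2,0,-0.4,0],[-1,-3.2,0,-0.4,0],[-1,0,4,0,0],[-1,0,3,0,0],[-1,0,0,0,0],[-1,0,0,0,0]]'
```

```text
t: 19.92
position: [0.5942, 0.1601, 0.1402]
tcp_rot: [-1.571, -0.0, -1.554]
wrist_force: [0.8, 0.4, -0.2]
gripper_width: 0.0009
```

Carton is seated; pressing the button now.

```bash
for k in 1; do python3 -m crank '[[-1,0,1,0,0],[-1,0,0.4,0,0]]'; python3 -m crank '[[-1,0,0.3,0,0]]'; python3 -m crank '[[-1,0,0.2,0,0]]'; python3 -m crank '[[-1,0,0.2,0,0]]'; done | grep -v -e tcp -e grip
```

```text
t: 20.18
position: [0.5939, 0.1606, 0.1264]
wrist_force: [-0.5, -0.7, -1.5]
t: 20.3
position: [0.5939, 0.1606, 0.1236]
wrist_force: [-2.1, -0.9, 2.8]
t: 20.42
position: [0.5939, 0.1606, 0.1217]
wrist_force: [-0.4, -1.4, 4.3]
t: 20.55
position: [0.5939, 0.1607, 0.1199]
wrist_force: [-3.7, -1.1, 16.4]
```

```bash
python3 -m crank '[[-1,0,0.1,0,0]]'; python3 -m crank '[[-1,0,0,0,0],[-1,0,0,0,0]]'; python3 -m crank '[[-1,0,-0.5,0,0],[-1,0,-1,0,0],[-1,0,-4,0,0],[-1,0,-6,0,0],[-1,0,-6,0,0],[-1,6,0,0,0],[-1,6,0,0,0],[-1,0,0,0,0],[-1,0,0,0,0]]'; python3 - <<'E'
from h import *
robot.sense()
i,d=robot.read_camera("wrist"); cv2.imwrite("pics/w7.png",i); c=robot.camera_params("wrist");K=np.array(c["mtx"]);E=np.array(c["extrinsics"])
rr,cc=np.mgrid[0:200,0:512]; rr=rr.ravel();cc=cc.ravel(); p=PE(d,rr,cc,E,K); x,y,z=p.T; b=i[rr,cc].astype(int)
top=(z>.056)&(z<.065)&(x>.61)&(x<.705)&(y>-.02)&(y<.125); rect(p[top],"carton")
g=(b[:,1]>b[:,0]+25)&(b[:,1]>b[:,2]+25)&(y>.12)&(z>.042)
rect(p[g],"button"); print(np.median(z[g]))
rect(p[(z>.044)&(z<.054)&(x<.61)&(y<.09)],"dark")
i,d=robot.read_camera("scene"); cv2.imwrite("pics/s7.png",i)
E
```

```text
t: 20.68
position: [0.5939, 0.1606, 0.1199]
tcp_rot: [-1.57, -0.0, -1.553]
wrist_force: [-3.4, -2.0, 16.3]
gripper_width: 0.0005
t: 20.92
position: [0.5939, 0.1607, 0.12]
tcp_rot: [-1.57, -0.0, -1.553]
wrist_force: [-3.8, -1.1, 11.1]
gripper_width: 0.0008
t: 22.05
position: [0.5956, 0.041, 0.2931]
tcp_rot: [-1.571, 0.001, -1.554]
wrist_force: [0.1, -0.4, -0.4]
gripper_width: 0.0003
carton 5299 [662.4  59.2] [ 70.2 108.9] 1.01
button 491 [595.6 162.9] [26.6 26.6] 29.36
0.05561131085251758
dark 2105 [538.6  18.4] [69.7 58.3] 15.23
```

View pics/w7.png

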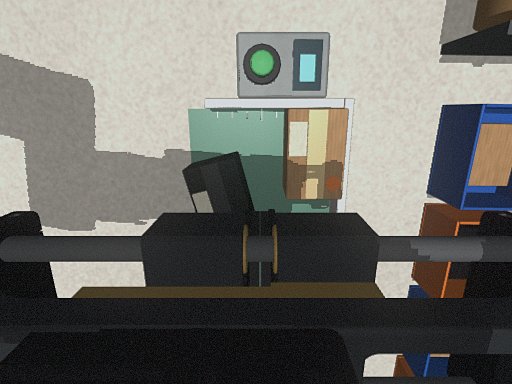

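View pics/s7.png

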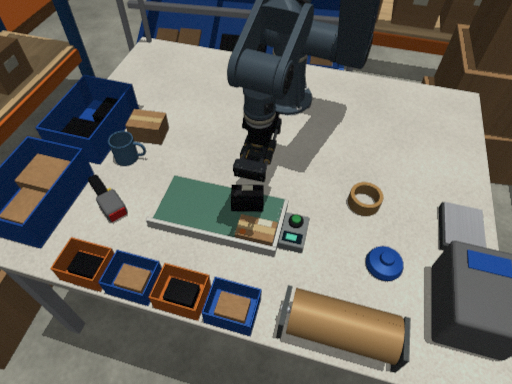

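```bash
python3 -c "
from rig import robot
print(robot.sign_off())"
```

```text
the job is handed in; nothing more can be done
None
```

The brown carton is seated in the gauge corner and the green button has been pressed and has come back up. I handed the job in at about 22 s of robot time.

- **Pushing:** I pushed the carton square against the back fence with two spread fingertips. Then I slid it along the fence, past the black carton, until it met the side fence with about 21 N. A final nudge against the back fence read about 11 N.
- **Button:** I pressed it after the carton was seated. It stopped hard at about 6 mm of travel with 16 N (5 N is enough for fully down). The camera then showed its top back at 55.6 mm, against about 55.5 mm before.
- **Seating:** The last wrist picture put the carton at (0.662, 0.059), turned 1.0°, which agrees with the home I worked out to about 1 mm. The fence is turned about 1.0 to 1.2°. The camera cannot show gaps smaller than about 1 mm, so flush contact rests mainly on the contact forces.
- **Other things:** The last scene picture shows them where they were. The black carton measured within about 3 mm of its start, near the limit of the calibration. In the last wrist picture the gripper hid part of it, so only its angle could be checked there, and that was unchanged.
- **Detection:** The network's first guess for the button was wrong (it was the sander pad). I located the button by colour and depth instead.

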